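# Lean the blue reference plate on the sloped rest

## Robot

A 6-joint arm with a two-finger parallel gripper is mounted at the origin on the work surface. World frame = base frame: x ahead of the robot, y to its left, z up, the work surface at z = 0. Lengths are in mm, angles in rad, forces in N, time in s.
With the tool pointing down it reaches from about 350 to 875 mm from the base axis. Payload 4.2 kg.
Tool frame: the origin (TCP) lies at the very end of the fingers, on their centre line; the grasp point (between the pads) lies arm.hold_point_z behind it (arm.hold_point_z is the distance from the TCP to the grasp point, in mm); y points along the fingers, x is the direction in which the jaws open and shut, and the axes are right-handed (so a half turn about y gives the same grasp; the last joint's range is limited). The gripper opens to 85 mm and grips with 20 to 120 N. Pads are 22 mm wide; open, the fingers measure 114 mm over their backs; the gripper's body (76 mm by 85 mm) begins 54 mm behind the grasp point. The pads swing forward as they close: fully open they stand 13 mm farther back than shut.
Start: joints at [-0.867, 0.385, 0.008, 0, -1.194, -0.259], TCP at [268.935, -564.157, 231.312] pointing down, gripper open.
Joint ranges: [-3.14, 3.14], [-1.21, 2.06], [-1.07, 1.41], [-3.16, 2.05], [-2.99, -0.16], [-3.1, 3.1]. Speed limits (rad/s): [2.79, 2.79, 3.14, 3.14, 3.14, 3.14].

## Interface

Orientations are given as a unit quaternion [x, y, z, w].
In Python, from bench import arm gives the robot as it stands.
- The arm moves only by the shell command python3 -m creep 'ROWS'. ROWS is JSON, a list of rows, each a list of 3 entries, a list of its own where there are three numbers: the shift along the world's x, y, z in mm, then the turn, a rotation vector about the world's x, y, z in rad, then the gripper command: -1 is shut, 1 is fully open, values between are in proportion. In form: [[[dx, dy, dz], [wx, wy, wz], jaw], ...]. A call has 1 to 12 rows; each row is the pose to reach, as a shift and turn from the pose commanded when the call began; what a row does not reach only later rows make up. A row lasts 1/12 s, in which the tool goes at most 41.7 mm and 7.16 degrees, less where a joint would pass 70% of its speed; a pose out of reach is approached as far as the arm can. A call with a gripper value outside its range is refused whole. The fingers move at their own pace and stop on an object; the grip force is fixed at half the most. Time passes only in rows, so rows that repeat a pose let the fingers close. It gives the time, the measured TCP pose, the force and the opening at its end, in the units of the state.
- arm.read_state(): the state, without advancing time (a new reading comes with each control period).
- arm.get_image(name): name is "side" or "top"; returns (picture, depth): 384x512x3 uint8, red, green, blue; 384x512 float32, mm along the optical axis (not along the pixel's ray), 0 where there is no reading.
- arm.camera_params(name): a dict with "camera_matrix" (3x3 intrinsics, pixels), "extrinsics" (4x4, takes a point from world to camera coordinates). Camera axes: x right, y down, z forward; pixel columns grow to the right and rows downward; lengths in mm; the calibration is good to about 2 mm. A picture is of the moment at which its call begins. camera_params takes no time and is no camera call.
- arm.job_done(): hands the job in, once; it reports no verdict.
The state is a dict: "clock": time; "joints": joint angles; "joint_vel": joint speeds; "joint_efforts": joint torques, N m; "position": TCP position; "ee_rot": TCP orientation; "contact_force": force on the tool from outside, world axes, zero at the start; "wrist_torque": the same for the moment, N m; "gripper_width": finger opening in mm.
Only numpy, scipy, OpenCV 4.12 (cv2) and the standard library are available. Lean on these libraries where they do the work, as an engineer would, in place of code of your own. Each camera call takes 0.05 s, during which the arm holds its last target.

## Task

Take the blue reference plate out of the storage rack and lean it on the sloped aluminium rest for the bench camera: short lower edge down in the rest's gutter, lying back against the sloped backstop, centred from side to side. Set it down without dropping it, let go, and leave the white and the orange plate standing in their slots.

Things in the scene. Friction and masses are not known exactly. Their poses are not given: they have to be found in the camera images.
- blue_plate_center (a point): centre of the BLUE flat plastic plate: 10 mm thick (x axis, normal to the faces), 80 wide (y), 120 tall (z), three small grey squares on both faces. About 0.13 kg. Starts upright in a slot of a fixed grey rack with three slots 75 mm apart, 13 mm wide, 25 mm deep, so it must be lifted 25 mm straight up to come free. The plates' order varies.
- white_plate_center (a point): centre of the WHITE plate, same shape, size and axes as the blue one. Stays in its slot.
- orange_plate_center (a point): centre of the ORANGE plate, same shape, size and axes as the blue one. Stays in its slot.
- seat (a point): middle of the rest's inner corner. z: up the face of its backstop (100 wide, 75 high, leaning 20 degrees from vertical, top towards the robot); x: out of that face, away from the robot and up; y: along the width. Gutter floor at z=0, 24 deep to a lip 8 high. A well-leaned plate has its centre at (5, 0, 60) mm, axes parallel; its top 45 mm stand free above the backstop: grip within the top 40 mm.
Not all that is in view belongs to the job. Of the things like the part that bears blue_plate_center, leave any that is black or pink; of the rest the larger one is meant.

How it is judged:
By the outcome, as a careful person would: the job done as asked, in the order asked, and still so for the second after the job is handed in, with the robot touching nothing.
It also fails if it takes over 42 s, if anything falls off the work surface, if the arm or the gripper's body presses on something with over 40 N, if the wrist force passes 120 N, or if a joint passes its speed limit or range.

## Working session

There is one attempt and no reset: what is moved stays moved. The work goes in short steps, Python scripts to look and compute and a shell command to move; the robot and the scene stay as the last step left them, time stands still between calls to the robot, and variables do not carry over. Pictures are saved under pics/ and viewed, and the job is handed in when it is done.

```bash
ls; mkdir -p pics; python3 - <<'E'
from bench import arm
import cv2,numpy as np
s=arm.read_state();print(s, arm.hold_point_z)
for n in("side","top"):
    p,d=arm.get_image(n);cv2.imwrite(f"pics/{n}0.png",p[:,:,::-1]);np.save(f"{n}0.npy",d);np.save(f"{n}0p.npy",p)
    print(n,{k:np.round(v,3).tolist() for k,v in arm.camera_params(n).items()})
E
```

```text
pics
{'clock': 0.0, 'joints': array([-8.67368206e-01,  3.85561823e-01,  6.58309515e-03, -4.99683380e-04,
       -1.19398625e+00, -2.58611237e-01]), 'joint_vel': array([-0.00032139,  0.00019245, -0.00173938,  0.00100907, -0.00031391,
        0.00100671]), 'joint_efforts': array([-1.91086533e-04, -3.92290986e+01,  1.88406640e+01,  4.18619066e+00,
       -4.52568900e-03, -2.13532377e-05]), 'position': array([ 268.69506594, -563.63042394,  230.20157864]), 'ee_rot': array([ 0.37676743,  0.59832549, -0.5975526 , -0.37813199]), 'contact_force': array([ 0.07099195, -0.10265894,  0.30320871]), 'wrist_torque': array([-0.01481726, -0.01722103,  0.0414173 ]), 'gripper_width': 85.11276426013961} 18.700000000000003
side {'camera_matrix': [[434.906, 0.0, 259.83], [0.0, 434.906, 190.722], [0.0, 0.0, 1.0]], 'extrinsics': [[-0.865, -0.502, -0.002, 410.329], [-0.35, 0.607, -0.714, 252.034], [0.36, -0.616, -0.7, 904.306], [0.0, 0.0, 0.0, 1.0]]}
top {'camera_matrix': [[369.388, 0.0, 254.877], [0.0, 369.388, 193.897], [0.0, 0.0, 1.0]], 'extrinsics': [[-0.005, -1.0, 0.007, -44.412], [-0.996, 0.004, -0.092, 476.214], [0.092, -0.008, -0.996, 937.315], [0.0, 0.0, 0.0, 1.0]]}
```

View pics/side0.png

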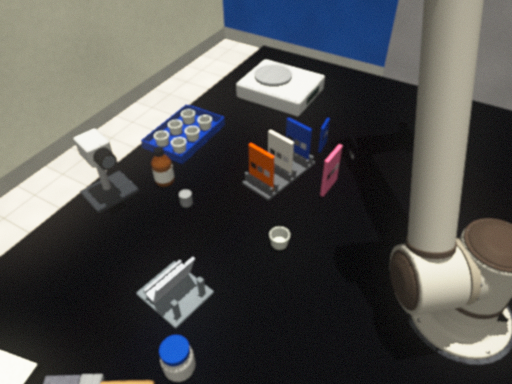

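View pics/top0.png

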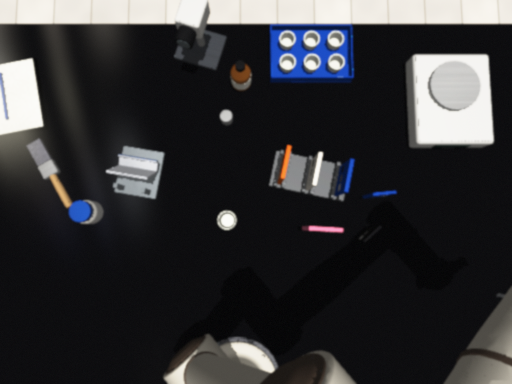

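```bash
cat > h.py <<'E'
import numpy as np,cv2
from bench import arm
def cloud(n,d):
    P=arm.camera_params(n);K=np.array(P['camera_matrix']);E=np.array(P['extrinsics'])
    v,u=np.mgrid[:d.shape[0],:d.shape[1]]
    c=np.stack([(u-K[0,2])/K[0,0]*d,(v-K[1,2])/K[1,1]*d,d],-1)
    w=(c-E[:3,3])@E[:3,:3]; w[d<=0]=np.nan
    return w
def proj(n,X):
    P=arm.camera_params(n);K=np.array(P['camera_matrix']);E=np.array(P['extrinsics'])
    c=np.atleast_2d(X)@E[:3,:3].T+E[:3,3];q=c@K.T;return q[:,:2]/q[:,2:]
E
python3 - <<'E'
import numpy as np,cv2
from h import *
a=np.load('side0p.npy')[100:210,230:360];b=np.load('top0p.npy')[130:250,260:410]
c=np.load('side0p.npy')[240:340,120:230];e=np.load('top0p.npy')[130:220,90:190]
im=[cv2.resize(x,(400,300),interpolation=cv2.INTER_CUBIC) for x in(a,b,c,e)]
cv2.imwrite('pics/crop0.png',np.vstack([np.hstack(im[:2]),np.hstack(im[2:])])[:,:,::-1])
for n in('side','top'):
    p=np.load(n+'0p.npy').astype(int);w=cloud(n,np.load(n+'0.npy'))
    h=cv2.cvtColor(p.astype(np.uint8),cv2.COLOR_RGB2HSV).astype(int)
    box=(slice(100,210),slice(230,360)) if n=='side' else (slice(130,250),slice(260,410))
    for nm,m in dict(blue=(h[...,0]>105)&(h[...,0]<130)&(h[...,1]>150)&(h[...,2]>60),orange=(h[...,0]<15)&(h[...,1]>180)&(h[...,2]>120),white=(h[...,1]<50)&(h[...,2]>180),pink=(h[...,0]>150)&(h[...,1]>80)&(h[...,2]>120)).items():
        mm=np.zeros_like(m);mm[box]=m[box]
        k,l,st,ce=cv2.connectedComponentsWithStats(mm.astype(np.uint8))
        for i in range(1,k):
            if st[i,4]>25:
                q=w[l==i];q=q[~np.isnan(q[:,0])]
                q=q[q[:,2]>10]
                print(n,nm,st[i],ce[i].round(1),'lo',np.percentile(q,2,axis=0).round(0),'hi',np.percentile(q,98,axis=0).round(0))
                t=q[q[:,2]>np.percentile(q[:,2],98)-12]
                r=cv2.minAreaRect(t[:,:2].astype(np.float32));print('   top',len(t),r,t.mean(0).round(1))
E
```

```text
side blue [286 117  26  41 563] [299.2 134.3] lo [ 469. -270.   39.] hi [ 544. -250.  131.]
   top 145 ((508.54168701171875, -262.29681396484375), (14.135583877563477, 79.79371643066406), 78.34104919433594) [ 506.2 -261.2  127.3]
side blue [319 117  11  35 173] [323.2 132.8] lo [ 465. -386.   12.] hi [ 474. -330.   89.]
   top 49 ((470.3802795410156, -357.66326904296875), (8.012153625488281, 56.3609619140625), 5.587294101715088) [ 469.3 -356.6   84.4]
side orange [249 142  25  44 522] [261.8 161.2] lo [ 502. -125.   40.] hi [ 573. -104.  132.]
   top 144 ((540.44677734375, -117.01311492919922), (12.614960670471191, 80.36775970458984), 78.1208724975586) [ 537.8 -114.9  127.6]
side white [286 100  17   4  42] [295.1 101. ] lo [ 602. -486.   47.] hi [ 643. -459.   57.]
   top 42 ((618.1096801757812, -465.1059265136719), (51.168819427490234, 23.220365524291992), 31.462406158447266) [ 615.9 -466.1   52.6]
side white [269 130  24  14  98] [280.4 136.5] lo [ 487. -215.  114.] hi [ 560. -179.  133.]
   top 88 ((524.2424926757812, -190.10452270507812), (12.459600448608398, 76.93706512451172),
[... 704 characters left out ...]
2.4 -358.6   86.5]
top orange [280 145  12  35 159] [285.  161.2] lo [ 504. -128.  117.] hi [ 580. -105.  134.]
   top 145 ((542.3202514648438, -116.44184875488281), (9.529745101928711, 79.2516860961914), 77.45592498779297) [ 542.2 -116.4  130.2]
top white [312 152  11  34 162] [317.3 168.5] lo [ 488. -220.   10.] hi [ 563. -180.  133.]
   top 131 ((525.5589599609375, -190.16500854492188), (9.007920265197754, 78.33378601074219), 78.09351348876953) [ 525.5 -190.   130.3]
top pink [308 226  36   7 184] [325.5 228.7] lo [ 380. -246.   69.] hi [ 392. -170.  123.]
   top 151 ((386.2918701171875, -208.1193084716797), (79.77363586425781, 9.890974998474121), 86.40030670166016) [ 386.2 -208.7  120.3]
```

View pics/crop0.png

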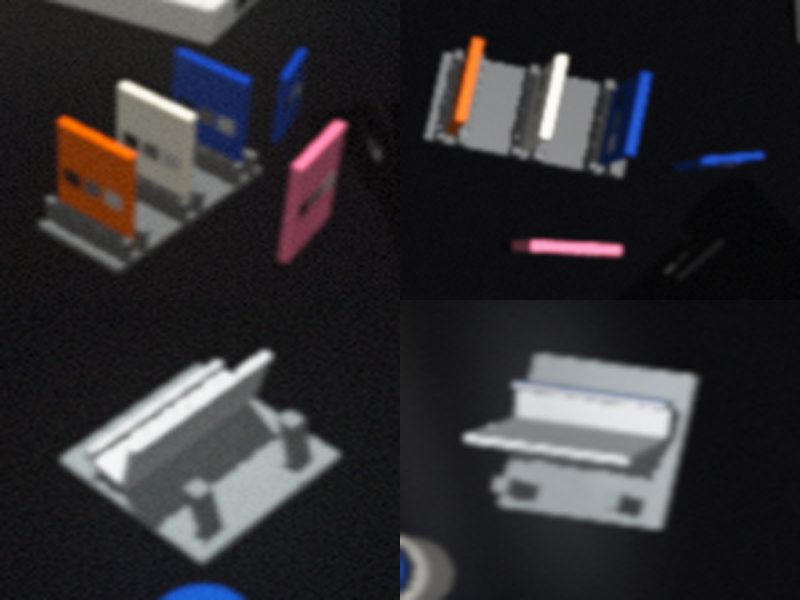

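```bash
python3 - <<'E'
import numpy as np,cv2
from h import *
# heights maps
w=cloud('top',np.load('top0.npy'))
np.set_printoptions(linewidth=250,suppress=True)
print('z map top rows144-200 step3, cols104-166 step 3')
print(w[144:200:2,104:168:3,2].round(0).astype(int))
S=cloud('side',np.load('side0.npy'))
print(S[255:326:3,134:216:4,2].round(0).astype(int))
E
```

```text
z map top rows144-200 step3, cols104-166 step 3
[[                   2                    1 -9223372036854775808                    3                    4                    2                    0                    5                    2                   -1                    0
                     1                    1                    5                   -1                    0                   -2                    2                    4                    1                    0                    3]
 [                   3                    2                    1                    2                    2 -9223372036854775808                    1                   11                    9                   -1                    0
                    -1                    1                    4                    2                   -1                    1                    3                   -1                    2                    3                    0]
 [                   2                    1                    3                   -1                    2            
[... 22150 characters left out ...]
   -1                    2                    1                   -2                    0                    1                    0]
 [                   1                    1                    3                    0                    1                    1                    0                    2                    2                    0                    9
                     8                    0                    0                    0                    0                    2                    1                   -1                   -2                   -1]]<stdin>:7: RuntimeWarning: invalid value encountered in cast
<stdin>:9: RuntimeWarning: invalid value encountered in cast
```

```bash
cat > rest.py <<'E'
from h import *
from scipy.optimize import least_squares
def frame(yaw,t=np.deg2rad(20)):
    ya=np.array([-np.sin(yaw),np.cos(yaw),0]); f=np.array([np.cos(yaw),np.sin(yaw),0]);k=np.array([0,0,1.])
    x=f*np.cos(t)+k*np.sin(t); z=-f*np.sin(t)+k*np.cos(t)
    return np.stack([x,ya,z],1)
E
python3 - <<'E'
from rest import *
np.set_printoptions(suppress=True,precision=2)
w=cloud('top',np.load('top0.npy'))
q=w[146:186,104:168].reshape(-1,3);q=q[~np.isnan(q[:,0])]
F=q[(q[:,2]>48)&(q[:,2]<90)]
G=q[(q[:,2]>25)&(q[:,2]<35.5)]
def plane(P):
    for _ in range(4):
        c=P.mean(0);u,s,v=np.linalg.svd(P-c,full_matrices=False);n=v[2]*np.sign(v[2,2]);r=(P-c)@n;P=P[abs(r)<max(2.5*r.std(),1)]
    return c,n,r.std(),len(P)
for P in(F,G):
    c,n,sd,k=plane(P);print(c,n,sd,k,'yaw',np.rad2deg(np.arctan2(n[1],n[0])),'elev',np.rad2deg(np.arcsin(n[2])))
# joint fit
def res(p):
    R=frame(p[0]);
    return np.r_[F@R[:,0]-p[1],G@R[:,2]-p[2]]
s=least_squares(res,[-0.15,400,100],loss='soft_l1',f_scale=2);print(s.x,np.rad2deg(s.x[0]),s.cost)
R=frame(s.x[0])
for n,box in(('top',(slice(140,200),slice(100,170))),('side',(slice(250,330),slice(130,220)))):
    w=cloud(n,np.load(n+'0.npy'))[box].reshape(-1,3);w=w[~np.isnan(w[:,0])]
    L=w@R-np.array([s.x[1],0,s.x[2]])
    b=L[(L[:,2]>30)&(L[:,2]<80)&(abs(L[:,0]+3)<8)]
    print(n,'backstop n',len(b),'y',np.percentile(b[:,1],[0,1,3,10,90,97,99,100]),'x',np.percentile(b[:,0],[5,50,95]),'ztop',np.percentile(b[:,2],[97,99]))
    for lo in range(30,78,8):
        bb=b[(b[:,2]>lo)&(b[:,2]<lo+8)];print('   ',lo,len(bb),bb[:,1].min(),bb[:,1].max())
    f=L[(abs(L[:,2])<3)&(L[:,0]>2)&(L[:,0]<22)];print('floor y',np.percentile(f[:,1],[0,2,98,100]))
    l=L[(L[:,2]>5)&(L[:,2]<14)&(L[:,0]>20)&(L[:,0]<36)];print('lip y',np.percentile(l[:,1],[0,2,98,100]),'x',np.percentile(l[:,0],[2,50,98]),'z',np.percentile(l[:,2],[50,98]))
E
```

```text
[530.8  260.1   69.58] [ 0.93 -0.16  0.34] 0.4224318091363139 180 yaw -10.00855587914869 elev 19.94543441634615
[556.25 256.17  30.72] [-0.22  0.04  0.97] 1.7003092847729937 333 yaw 170.88775001211218 elev 77.04864409250153
[ -19.02  473.98 -143.83] -1089.7006764236194 2091.517416114358
top backstop n 292 y [297.16 297.5  298.01 303.55 385.85 393.35 396.13 396.28] x [-4.57  0.06  0.83] ztop [76.86 77.33]
    30 38 297.15779502854485 392.9106857131792
    38 29 297.50303431275705 395.21431738893955
    46 36 297.4495022136018 393.22463047633454
    54 32 297.7853444535895 396.28097749750657
    62 39 298.13343804467115 396.1345395967649
    70 117 297.3271226446052 396.13167892455516
floor y [297.21 299.41 394.39 396.16]
lip y [297.62 298.55 394.98 395.89] x [24.53 26.67 29.3 ] z [ 7.38 10.84]
side backstop n 374 y [296.04 297.7  300.28 307.24 390.42 395.64 395.98 396.36] x [-8.03 -7.27 -2.49] ztop [76.78 77.43]
    30 35 297.4267861881035 395.83199561691845
    38 41 297.7718079855897 395.93274679764875
    46 43 297.7643175955108 396.3445428720251
    54 41 299.51867604712436 396.35975410507797
    62 45 298.09619049921406 395.96438689461223
    70 167 296.0429382959878 396.2844944580188
floor y [296.2  298.93 395.44 396.77]
lip y [295.83 297.38 393.58 395.12] x [22.03 23.99 26.4 ] z [ 7.75 10.74]
```

```bash
python3 - <<'E'
from rest import *
np.set_printoptions(suppress=True,precision=3)
for n,(r,c) in(('side',(slice(115,160),slice(284,314))),('top',(slice(155,195),slice(340,358)))):
    p=np.load(n+'0p.npy')[r,c];w=cloud(n,np.load(n+'0.npy'))[r,c].reshape(-1,3)
    h=cv2.cvtColor(p,cv2.COLOR_RGB2HSV).reshape(-1,3).astype(int)
    P=w[(w[:,2]>40)&(w[:,2]<150)&(h[:,0]>100)&(h[:,0]<135)&(h[:,1]>100)]
    print(n,'z top',np.percentile(P[:,2],[90,95,99]))
    t=P[P[:,2]>126] ;print('top pts',t.mean(0),len(t)); 
    Fp=P[P[:,2]<122] if n=='side' else P[P[:,2]<125]
    for _ in range(4):
        c0=Fp.mean(0);u,s,v=np.linalg.svd(Fp-c0,full_matrices=False);nn=v[2]*np.sign(v[2,1]);rr=(Fp-c0)@nn;Fp=Fp[abs(rr)<2.5*rr.std()]
    print(len(Fp),c0,nn,'yaw',np.rad2deg(np.arctan2(nn[1],nn[0])),'tilt',np.rad2deg(nn[2]))
# rest, yaw -10
w=cloud('top',np.load('top0.npy'))[146:186,104:168].reshape(-1,3);w=w[~np.isnan(w[:,0])]
R=frame(np.deg2rad(-10));L=w@R
f=L[(w[:,2]>48)&(w[:,2]<90)];x0=np.median(f[:,0]);L=L-[x0,0,0]
y=L[(L[:,2]<-70)&(L[:,2]>-110)&(abs(L[:,0])<2)];print('y',y[:,1].min(),y[:,1].max())
for a in range(3,24,4):
    g=L[(L[:,0]>a)&(L[:,0]<a+4)&(abs(L[:,2]+143)<6)];print(a,len(g),np.median(g[:,2]))
print('x0',x0)
E
```

```text
side z top [129.231 129.961 132.13 ]
top pts [ 507.757 -262.606  129.313] 99
417 [ 503.955 -258.613   88.7  ] [ 0.204  0.979 -0.002] yaw 78.21537519677756 tilt -0.11445507553737488
top z top [131.418 131.917 133.687]
top pts [ 510.116 -262.642  130.153] 156
168 [ 516.102 -259.436   94.8  ] [0.211 0.978 0.003] yaw 77.84303199488288 tilt 0.16347087961945653
y 299.7812798501597 398.76117488142427
3 58 -143.29821578450924
7 57 -143.19529261001168
11 59 -143.29099646774768
15 59 -143.1376133783015
19 50 -143.6761183129394
23 13 -137.68343633070424
x0 472.50706687316585
```

```bash
python3 -m creep '[[[24,30,0],[0,0,-0.066],0.4],[[48,60,0],[0,0,-0.132],0.4],[[72,90,0],[0,0,-0.198],0.4],[[96,120,0],[0,0,-0.264],0.4],[[120,150,0],[0,0,-0.33],0.4],[[144,180,0],[0,0,-0.396],0.4],[[168,210,0],[0,0,-0.462],0.4],[[192,240,0],[0,0,-0.528],0.4],[[216,270,0],[0,0,-0.594],0.4],[[240.5,301.4,-20],[0,0,-0.66],0.4],[[240.5,301.4,-40],[0,0,-0.66],0.4],[[240.5,301.4,-40],[0,0,-0.66],0.4]]'
```

```text
clock: 1.1
position: [508.0, -259.7, 186.7]
ee_rot: [-0.547, -0.443, 0.446, 0.553]
contact_force: [-1.4, -0.2, -0.7]
gripper_width: 60.0
```

```bash
python3 -m creep '[[[0,0,0],[0,0,0],0.4],[[0,0,0],[0,0,0],0.4]]'; python3 - <<'E'
from rest import *
from scipy.spatial.transform import Rotation as Ro
s=arm.read_state();Rm=Ro.from_quat(s['ee_rot']).as_matrix();print(s['position'],s['joints']);print(Rm.round(3),np.rad2deg(np.arctan2(Rm[1,0],Rm[0,0])))
for n in("side","top"):
    p,d=arm.get_image(n);cv2.imwrite(f"pics/{n}1.png",p[:,:,::-1])
a=cv2.imread('pics/side1.png')[60:240,200:440];b=cv2.imread('pics/top1.png')[100:280,230:470]
cv2.imwrite('pics/c1.png',np.hstack([cv2.resize(x,(400,300),interpolation=cv2.INTER_CUBIC) for x in(a,b)]))
R=frame(np.deg2rad(-10));print('seat',R@[472.5,349.3,-143.2])
E
```

```text
clock: 1.27
position: [509.4, -263.6, 192.1]
ee_rot: [0.551, 0.443, -0.443, -0.551]
contact_force: [-0.1, -0.2, -0.0]
gripper_width: 59.6
[ 509.35743923 -263.59870932  192.0662853 ] [-1.94799417e-01  3.28539066e-01 -1.80709578e-01  8.35077117e-04
 -1.06109707e+00 -1.59190535e+00]
[[ 0.214  0.    -0.977]
 [ 0.977 -0.001  0.214]
 [-0.001 -1.    -0.   ]] 77.65268365650734
seat [546.14785127 258.3879139   27.04053442]
```

View pics/c1.png

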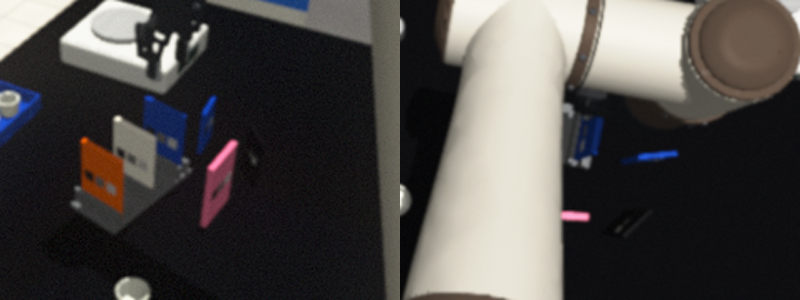

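```bash
python3 -m creep '[[[0,0.7,-25],[0,0,0],0.4],[[0,0.7,-50],[0,0,0],0.4],[[0,0.7,-70],[0,0,0],0.4],[[0,0.7,-85],[0,0,0],0.4],[[0,0.7,-95],[0,0,0],0.4],[[0,0.7,-95],[0,0,0],0.4],[[0,0.7,-95],[0,0,0],0.4]]'; python3 - <<'E'
from rest import *
for n in("side","top"):
    p,d=arm.get_image(n);cv2.imwrite(f"pics/{n}2.png",p[:,:,::-1])
a=cv2.imread('pics/side2.png')[60:210,230:430];b=cv2.imread('pics/top2.png')[100:250,280:480]
cv2.imwrite('pics/c2.png',np.hstack([cv2.resize(x,(400,300),interpolation=cv2.INTER_CUBIC) for x in(a,b)]))
E
```

```text
clock: 1.95
position: [509.7, -262.8, 97.0]
ee_rot: [0.551, 0.443, -0.443, -0.551]
contact_force: [0.6, -0.5, 0.8]
gripper_width: 59.5
```

View pics/c2.png

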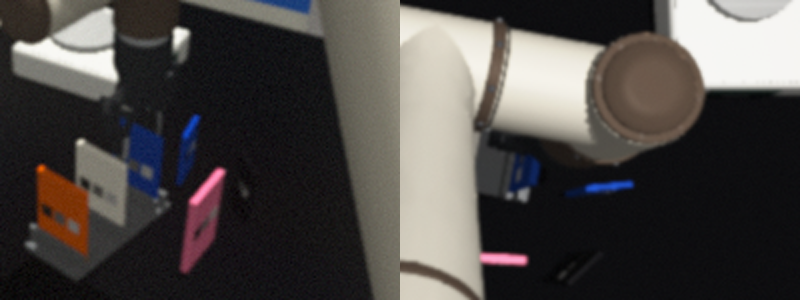

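Side crop: the fingers straddle the rack's blue plate near full-picture pixel (302,135), and the white plate is clear. Closing.

```bash
python3 -m creep '[[[0,0,0],[0,0,0],-1],[[0,0,0],[0,0,0],-1],[[0,0,0],[0,0,0],-1],[[0,0,0],[0,0,0],-1],[[0,0,0],[0,0,0],-1],[[0,0,0],[0,0,0],-1],[[0,0,0],[0,0,0],-1],[[0,0,0],[0,0,0],-1]]'; python3 -m creep '[[[0,0,4],[0,0,0],-1],[[0,0,8],[0,0,0],-1],[[0,0,12],[0,0,0],-1],[[0,0,18],[0,0,0],-1],[[0,0,24],[0,0,0],-1],[[0,0,30],[0,0,0],-1],[[0,0,36],[0,0,0],-1],[[0,0,42],[0,0,0],-1]]'
```

```text
clock: 2.72
position: [509.6, -262.6, 96.8]
ee_rot: [0.551, 0.443, -0.444, -0.55]
contact_force: [-2.3, -3.8, 4.0]
gripper_width: 9.0
clock: 3.38
position: [510.2, -261.4, 139.6]
ee_rot: [0.551, 0.444, -0.443, -0.55]
contact_force: [0.2, -0.9, -1.7]
gripper_width: 9.3
```

```bash
python3 -m creep '[[[0,0,20],[0,0,0],-1],[[0,0,45],[0,0,0],-1],[[0,0,75],[0,0,0],-1],[[0,0,100],[0,0,0],-1],[[0,0,120],[0,0,0],-1],[[0,0,130],[0,0,0],-1],[[0,0,130],[0,0,0],-1]]';python3 - <<'E'
from rest import *
for n in("side","top"):
    p,d=arm.get_image(n);cv2.imwrite(f"pics/{n}3.png",p[:,:,::-1])
a=cv2.imread('pics/side3.png')[20:245,200:500];b=cv2.imread('pics/top3.png')[70:295,230:512]
cv2.imwrite('pics/c3.png',np.hstack([cv2.resize(x,(400,300),interpolation=cv2.INTER_CUBIC) for x in(a,b)]))
E
```

```text
clock: 3.97
position: [510.8, -262.0, 271.7]
ee_rot: [0.552, 0.445, -0.442, -0.549]
contact_force: [0.6, 0.7, -1.0]
gripper_width: 9.1
```

View pics/c3.png

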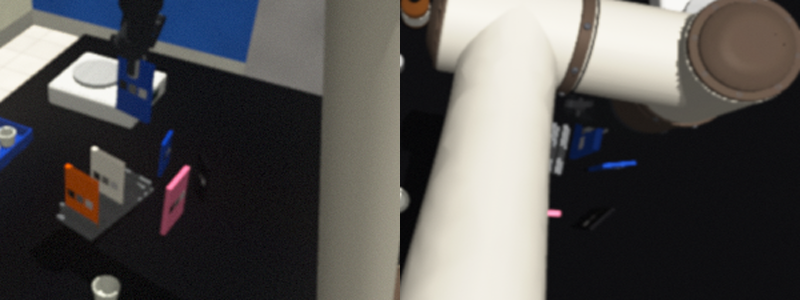

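```bash
python3 - <<'E'
from rest import *
from scipy.spatial.transform import Rotation as Ro
s=arm.read_state();R0=Ro.from_quat(s['ee_rot']);print(s['joints'].round(2))
S=frame(np.deg2rad(-10));seat=S@np.array([472.5,349.3,-143.2])
T=np.stack([-S[:,0],-S[:,2],np.cross(-S[:,0],-S[:,2])],1);T=Ro.from_matrix(T)
print('det',np.linalg.det(T.as_matrix()))
t1=seat+S@[12,0,87+70];print('hover TCP',t1,'shift',t1-s['position'])
print('total turn',(T*R0.inv()).as_rotvec())
Y=Ro.from_rotvec([0,0,np.deg2rad(170-77.5)]);print('yaw',np.deg2rad(92.5),'then',(T*(Y*R0).inv()).as_rotvec())
E
```

```text
[-0.19  0.27 -0.06 -0.   -1.24 -1.59]
det 1.0000000000000004
hover TCP [504.37146827 265.75421738 178.67651761] shift [ -4.73502205 527.1832058  -88.95312284]
total turn [-0.32421863 -0.21827864  1.59356636]
yaw 1.6144295580947547 then [-0.05961373 -0.34513467 -0.00276539]
```

```bash
python3 -m creep '[[[0,15,0],[0,0,0.05],-1],[[0,45,0],[0,0,0.15],-1],[[0,80,0],[0,0,0.25],-1],[[0,115,0],[0,0,0.35],-1],[[0,150,0],[0,0,0.45],-1],[[0,185,0],[0,0,0.55],-1],[[0,220,0],[0,0,0.65],-1],[[0,255,0],[0,0,0.75],-1],[[0,290,0],[0,0,0.85],-1],[[0,325,0],[0,0,0.95],-1],[[0,360,0],[0,0,1.05],-1],[[0,390,0],[0,0,1.15],-1]]'
python3 -m creep '[[[0,30,0],[0,0,0.1],-1],[[0,60,0],[0,0,0.2],-1],[[-2,90,0],[0,0,0.3],-1],[[-5,115,0],[0,0,0.4],-1],[[-5,130,0],[0,0,0.45],-1],[[-5,137,0],[0,0,0.464],-1],[[-5,137,0],[0,0,0.464],-1],[[-5,137,0],[0,0,0.464],-1]]'
python3 - <<'E'
from rest import *
s=arm.read_state();print(s['joints'].round(2),s['ee_rot'])
E
```

```text
clock: 5.07
position: [508.2, 129.9, 266.2]
ee_rot: [-0.218, -0.671, 0.673, 0.22]
contact_force: [0.3, -0.7, -1.0]
gripper_width: 9.4
clock: 5.73
position: [503.9, 264.4, 267.0]
ee_rot: [-0.06, -0.704, 0.705, 0.062]
contact_force: [0.2, 0.5, -0.1]
gripper_width: 9.3
[ 0.77  0.27 -0.07 -0.   -1.23 -0.94] [-0.06034405 -0.70373922  0.70518334  0.06185599]
```

```bash
python3 -m creep '[[[0,0,-5],[-0.015,-0.086,0],-1],[[0,0,-15],[-0.03,-0.173,0],-1],[[0,0,-25],[-0.045,-0.26,0],-1],[[0,0,-40],[-0.06,-0.345,0],-1],[[0,0,-50],[-0.06,-0.345,0],-1],[[0,0,-50],[-0.06,-0.345,0],-1],[[0,0,-50],[-0.06,-0.345,0],-1]]'
python3 - <<'E'
from rest import *
from scipy.spatial.transform import Rotation as Ro
np.set_printoptions(suppress=True,precision=3)
s=arm.read_state();S=frame(np.deg2rad(-10));seat=S@np.array([472.5,349.3,-143.2])
T=Ro.from_matrix(np.stack([-S[:,0],-S[:,2],np.cross(-S[:,0],-S[:,2])],1))
print('tcp in seat',S.T@(s['position']-seat),'rot err',(T*Ro.from_quat(s['ee_rot']).inv()).as_rotvec())
for n in("side","top"):
    p,d=arm.get_image(n);cv2.imwrite(f"pics/{n}4.png",p[:,:,::-1]);np.save(n+'4.npy',d)
    h=cv2.cvtColor(p,cv2.COLOR_RGB2HSV).astype(int);w=cloud(n,d)
    m=(h[...,0]>105)&(h[...,0]<130)&(h[...,1]>120)&(h[...,2]>40)&(np.linalg.norm(w-s['position'],axis=-1)<110)
    q=(w[m]-seat)@S;print(n,len(q))
    if len(q)<20: continue
    print(np.percentile(q,[1,5,50,95,99],axis=0))
a=cv2.imread('pics/side4.png')[200:350,80:280];b=cv2.imread('pics/top4.png')[110:260,60:260]
cv2.imwrite('pics/c4.png',np.hstack([cv2.resize(x,(400,300),interpolation=cv2.INTER_CUBIC) for x in(a,b)]))
E
```

```text
clock: 6.32
position: [504.7, 264.0, 218.6]
ee_rot: [-0.183, -0.683, 0.704, -0.062]
contact_force: [0.0, 0.6, -0.9]
gripper_width: 9.2
tcp in seat [ 26.287  -1.645 194.311] rot err [ 0.     0.001 -0.001]
side 619
[[ 18.213 -32.27  111.846]
 [ 20.695 -21.348 115.28 ]
 [ 21.634  21.817 175.666]
 [ 28.745  38.607 229.051]
 [ 30.114  39.007 239.363]]
top 381
[[ 19.839 -39.082 113.722]
 [ 25.268 -38.718 120.821]
 [ 33.663 -19.305 190.585]
 [ 34.735  27.552 229.743]
 [ 37.168  35.049 232.244]]
```

View pics/c4.png

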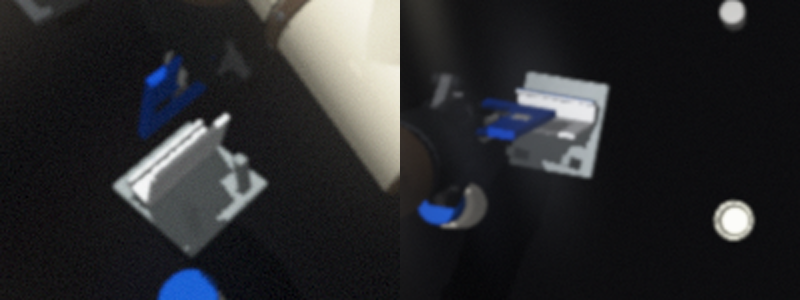

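```bash
python3 - <<'E'
from rest import *
np.set_printoptions(suppress=True,precision=2)
s=arm.read_state();S=frame(np.deg2rad(-10));seat=S@np.array([472.5,349.3,-143.2])
for n in("side","top"):
    d=np.load(n+'4.npy');p=cv2.imread(f'pics/{n}4.png');h=cv2.cvtColor(p,cv2.COLOR_BGR2HSV).astype(int);w=cloud(n,d)
    m=(h[...,0]>105)&(h[...,0]<130)&(h[...,1]>120)&(h[...,2]>40)&(np.linalg.norm(w-s['position'],axis=-1)<110)
    q=(w[m]-seat)@S
    f=q[abs(q[:,0]-np.median(q[:,0]))<4]
    for _ in range(4):
        A=np.c_[f[:,1:],np.ones(len(f))];c,*_=np.linalg.lstsq(A,f[:,0],rcond=None);r=f[:,0]-A@c;f=f[abs(r)<2.5*r.std()]
    print(n,len(f),'dx/dy deg',np.rad2deg(c[0]),'dx/dz deg',np.rad2deg(c[1]),'face x at z=172',c@[0,172,1])
    x,y,z=q.T
    print(' y by z:')
    for a in range(105,240,15):
        k=(z>a)&(z<a+15)
        if k.sum()>3: print('  ',a,k.sum(),y[k].min(),y[k].max())
    print(' z by y:')
    for a in range(-42,42,12):
        k=(y>a)&(y<a+12)
        if k.sum()>3: print('  ',a,k.sum(),z[k].min(),z[k].max())
E
```

```text
side 437 dx/dy deg 0.14623821506288487 dx/dz deg -0.2176355966906218 face x at z=172 21.396504184088712
 y by z:
   105 59 -38.78100830862049 38.80727095587534
   120 83 -33.9551040114274 39.07561174767588
   135 84 -26.646487040889436 38.98383255981673
   150 55 -22.01861313211833 39.28846127530061
   165 46 3.200756492271012 39.166252563394686
   180 57 5.550945968067048 38.85408899735206
   195 53 5.101786887075603 38.78862159857526
   210 60 8.93214492802894 38.89477275464467
   225 116 2.704060809081446 38.32249173780091
 z by y:
   -42 9 111.79696421036684 132.57535434941062
   -30 33 111.73458835595326 155.00765219008247
   -18 35 110.30747095218895 157.84944868704454
   -6 50 111.4456081031461 229.51220867201056
   6 140 109.57551307156146 263.25198599313273
   18 139 109.98164385908915 230.88528598947556
   30 213 109.6580113463034 229.5987435439704
top 250 dx/dy deg 0.21470795305682594 dx/dz deg -0.6099729230822019 face x at z=172 33.92296145984085
 y by z:
   105 16 -38.41576002935211 38.647404267195256
   120 47 -39.54342764354818 37.61390470466426
   135 61 -38.770280272426376 33.520468270905965
   150 36 -39.4577917019209 22.44409662550152
   165 11 -38.829279182597524 -35.78338288306066
   180 30 -39.05661622529612 -6.42017837212621
   195 39 -39.0379190240842 2.8907060716943564
   210 43 -39.18515982906513 -5.529534030216806
   225 96 -39.55536273274314 -1.5623175850936386
 z by y:
   -42 122 119.63797988209721 231.27825558203443
   -30 79 128.19123090772547 230.440023803259
   -18 81 131.04841615452466 284.23632871257837
   -6 32 120.13158987838435 231.76483477695692
   6 28 113.65213619166587 155.66448834673366
   18 26 110.62257650125802 158.23732549075913
   30 13 113.51403543423555 138.92650818733512
```

```bash
python3 -m creep '[[[-9,1.5,-3.5],[0,0,0],-1],[[-18.5,3.3,-7],[0,0,0],-1],[[-11.8,2.1,-26],[0,0,0],-1],[[-5,0.9,-45],[0,0,0],-1],[[1.7,-0.3,-63.2],[0,0,0],-1],[[7,-1.2,-78],[0,0,0],-1],[[11,-1.8,-89],[0,0,0],-1],[[13.5,-2.3,-96.1],[0,0,0],-1],[[16.2,-2.8,-103.6],[0,0,0],-1],[[16.2,-2.8,-103.6],[0,0,0],-1],[[16.2,-2.8,-103.6],[0,0,0],-1]]'
python3 - <<'E'
from rest import *
np.set_printoptions(suppress=True,precision=2)
s=arm.read_state();S=frame(np.deg2rad(-10));seat=S@np.array([472.5,349.3,-143.2])
print('tcp in seat',S.T@(s['position']-seat),'F seat',S.T@s['contact_force'])
for n in("side","top"):
    p,d=arm.get_image(n);cv2.imwrite(f"pics/{n}5.png",p[:,:,::-1]);np.save(n+'5.npy',d)
a=cv2.imread('pics/side5.png')[200:350,80:280];b=cv2.imread('pics/top5.png')[110:260,60:260]
cv2.imwrite('pics/c5.png',np.hstack([cv2.resize(x,(400,300),interpolation=cv2.INTER_CUBIC) for x in(a,b)]))
E
```

```text
clock: 7.33
position: [521.6, 262.4, 115.5]
ee_rot: [-0.183, -0.683, 0.704, -0.063]
contact_force: [1.4, -0.4, -0.8]
gripper_width: 9.1
tcp in seat [ 6.9  -0.33 91.58] F seat [ 1.09 -0.12 -1.25]
```

View pics/c5.png

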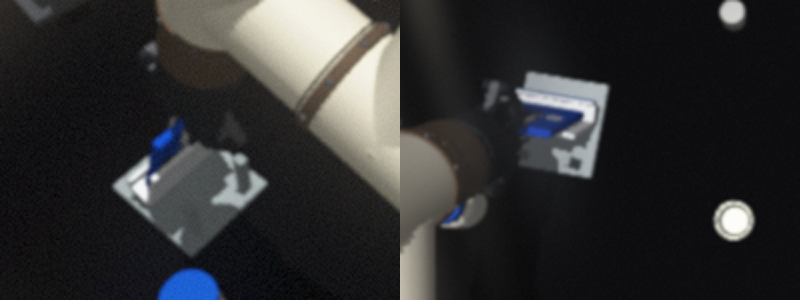

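```bash
cat > meas.py <<'E'
from rest import *
import sys
np.set_printoptions(suppress=True,precision=2)
k=sys.argv[1]
s=arm.read_state();S=frame(np.deg2rad(-10));seat=S@np.array([472.5,349.3,-143.2])
print('tcp in seat',S.T@(s['position']-seat),'F',S.T@s['contact_force'])
for n in("side","top"):
    d=np.load(n+k+'.npy');p=cv2.imread(f'pics/{n}{k}.png');h=cv2.cvtColor(p,cv2.COLOR_BGR2HSV).astype(int);w=cloud(n,d)
    m=(h[...,0]>105)&(h[...,0]<130)&(h[...,1]>120)&(h[...,2]>40)&(np.linalg.norm(w-(seat+S@[5,0,60]),axis=-1)<90)
    q=(w[m]-seat)@S
    f=q[abs(q[:,0]-np.median(q[:,0]))<4]
    for _ in range(4):
        A=np.c_[f[:,1:],np.ones(len(f))];c,*_=np.linalg.lstsq(A,f[:,0],rcond=None);r=f[:,0]-A@c;f=f[abs(r)<2.5*r.std()]
    print(n,len(f),'deg dx/dy,dx/dz',np.rad2deg(c[:2]),'face x at z=60',c@[0,60,1],'z',np.percentile(q[:,2],[0,1,99,100]),'y',np.percentile(q[:,1],[0,1,5,95,99,100]))
E
python3 meas.py 5
```

```text
tcp in seat [ 6.8   0.06 92.14] F [0.28 0.16 0.16]
side 164 deg dx/dy,dx/dz [1.34 1.5 ] face x at z=60 0.6755140179819813 z [ 51.29  59.87 129.04 142.33] y [ 4.95  5.64  8.99 39.82 40.1  40.18]
top 158 deg dx/dy,dx/dz [ 0.88 -0.76] face x at z=60 13.865996303662955 z [-11.74  -7.47 127.27 128.46] y [-39.05 -38.75 -38.23  13.4   22.53  25.19]
```

```bash
python3 -m creep '[[[0.2,-1,-1],[0,0,0],-1],[[0.5,-1,-2],[0,0,0],-1],[[0.9,-1,-3],[0,0,0],-1],[[1.2,-1,-4],[0,0,0],-1],[[1.5,-1.1,-5],[0,0,0],-1],[[1.9,-1.1,-5.6],[0,0,0],-1],[[1.9,-1.1,-5.6],[0,0,0],-1],[[1.9,-1.1,-5.6],[0,0,0],-1]]'; python3 - <<'E'
from rest import *
s=arm.read_state();S=frame(np.deg2rad(-10));seat=S@np.array([472.5,349.3,-143.2])
print('tcp in seat',S.T@(s['position']-seat),'F',S.T@s['contact_force'])
E
```

```text
clock: 8.1
position: [522.4, 261.2, 110.1]
ee_rot: [-0.183, -0.683, 0.704, -0.063]
contact_force: [-5.1, -1.0, 6.0]
gripper_width: 9.1
tcp in seat [ 6.0245673  -1.38023324 86.20826974] F [-2.48414261 -1.84933271  7.25767853]
```

```bash
python3 -m creep '[[[-1,0.2,0.1],[0,0,0],-1],[[-1.9,0.4,-0.2],[0,0,0],-1],[[-2.9,0.5,-0.6],[0,0,0],-1],[[-2.9,0.5,-0.6],[0,0,0],-1],[[-2.9,0.5,-0.6],[0,0,0],-1]]'; cat > st.py <<'E'
from rest import *
s=arm.read_state();S=frame(np.deg2rad(-10));seat=S@np.array([472.5,349.3,-143.2])
print('tcp in seat',S.T@(s['position']-seat),'F',S.T@s['contact_force'])
E
python3 st.py
```

```text
clock: 8.52
position: [520.2, 262.0, 109.2]
ee_rot: [-0.183, -0.683, 0.704, -0.063]
contact_force: [0.2, -0.2, 4.3]
gripper_width: 9.2
tcp in seat [ 3.47991337 -0.93268952 86.19477417] F [ 1.66170039 -0.13860738  3.92985622]
```

```bash
python3 -m creep '[[[-0.5,0.1,-0.2],[0,0,0],-1],[[-0.9,0.2,-0.3],[0,0,0],-1],[[-1.4,0.2,-0.5],[0,0,0],-1],[[-1.4,0.2,-0.5],[0,0,0],-1],[[-1.4,0.2,-0.5],[0,0,0],-1]]'; python3 st.py; python3 - <<'E'
from rest import *
for n in("side","top"):
    p,d=arm.get_image(n);cv2.imwrite(f"pics/{n}6.png",p[:,:,::-1]);np.save(n+'6.npy',d)
E
python3 meas.py 6
```

```text
clock: 8.93
position: [519.8, 262.1, 109.1]
ee_rot: [-0.184, -0.683, 0.704, -0.063]
contact_force: [8.5, -1.5, 2.5]
gripper_width: 9.2
tcp in seat [ 3.04300285 -0.89227121 86.21019236] F [ 8.95370179  0.043508   -0.5891861 ]
tcp in seat [ 3.07 -0.86 86.23] F [ 8.51 -0.72 -0.13]
side 141 deg dx/dy,dx/dz [1.1  3.01] face x at z=60 -3.7714551479443372 z [ 63.23  73.76 124.17 134.52] y [ 1.76  3.85  7.45 39.03 39.83 40.18]
top 158 deg dx/dy,dx/dz [ 0.35 -0.93] face x at z=60 10.136249314816684 z [ -8.95  -5.65 121.31 122.33] y [-39.73 -39.4  -39.1   15.23  22.81  26.82]
```

```bash
python3 -m creep '[[[0.4,-0.1,-0.4],[0,0,0],-1],[[0.8,-0.1,-0.8],[0,0,0],-1],[[0.8,-0.1,-0.8],[0,0,0],-1],[[0.8,-0.1,-0.8],[0,0,0],-1]]'; python3 st.py
```

```text
clock: 9.37
position: [519.9, 262.2, 109.1]
ee_rot: [-0.184, -0.683, 0.704, -0.064]
contact_force: [-2.1, -1.4, 11.6]
gripper_width: 9.3
tcp in seat [ 3.16108762 -0.84560828 86.17368644] F [ 2.24027849 -1.76544556 11.54847212]
```

```bash
python3 -m creep '[[[-0.3,0,0.7],[0,0,0],-1],[[-0.3,0,0.7],[0,0,0],-1],[[-0.3,0,0.7],[0,0,0],-0.75],[[-0.3,0,0.7],[0,0,0],-0.65],[[-0.3,0,0.7],[0,0,0],-0.5],[[-0.3,0,0.7],[0,0,0],-0.3],[[-0.3,0,0.7],[0,0,0],-0.1],[[-0.3,0,0.7],[0,0,0],0],[[-0.3,0,0.7],[0,0,0],0],[[-0.3,0,0.7],[0,0,0],0]]'; python3 - <<'E'
from rest import *
for n in("side","top"):
    p,d=arm.get_image(n);cv2.imwrite(f"pics/{n}7.png",p[:,:,::-1]);np.save(n+'7.npy',d)
a=cv2.imread('pics/side7.png')[200:350,80:280];b=cv2.imread('pics/top7.png')[110:260,60:260]
cv2.imwrite('pics/c7.png',np.hstack([cv2.resize(x,(400,300),interpolation=cv2.INTER_CUBIC) for x in(a,b)]))
E
python3 meas.py 7
```

```text
clock: 10.2
position: [518.6, 261.6, 107.7]
ee_rot: [-0.182, -0.683, 0.704, -0.063]
contact_force: [-0.1, -0.0, 0.5]
gripper_width: 42.6
tcp in seat [ 1.69 -1.58 85.36] F [ 0.18  0.14 -0.49]
side 176 deg dx/dy,dx/dz [1.1  2.47] face x at z=60 -3.6156590139377784 z [ 64.97  75.01 122.14 122.67] y [-8.54 -4.56 -0.37 39.19 39.7  39.95]
top 172 deg dx/dy,dx/dz [ 0.55 -1.24] face x at z=60 10.354188825562078 z [ -8.04  -7.31 121.57 122.67] y [-39.82 -39.65 -39.17   3.75  22.04  34.49]
```

View pics/c7.png

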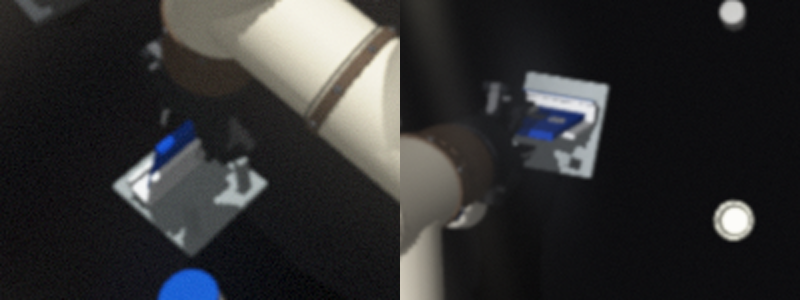

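Side crop (plate near full-picture (165,275)) and top crop (near (135,172)): the fingers are open on both sides and the plate leans back unmoved, top edge at seat z about 122. I'll retreat along the plate's own axis.

```bash
python3 -m creep '[[[-3,0.6,9],[0,0,0],0],[[-7,1.2,19],[0,0,0],0],[[-13.5,2.4,37.6],[0,0,0],0],[[-22,3.8,62],[0,0,0],0],[[-31,5.4,87],[0,0,0],0],[[-40,7,112],[0,0,0],0],[[-70,7,135],[0,0,0],0],[[-105,7,150],[0,0,0],0],[[-140,0,160],[0,0,0],0],[[-150,-35,165],[0,0,0],0],[[-150,-75,165],[0,0,0],0],[[-150,-110,165],[0,0,0],0]]';python3 -m creep '[[[0,-40,0],[0,0,0],0],[[0,-80,0],[0,0,0],0],[[0,-80,0],[0,0,0],0],[[0,-80,0],[0,0,0],0]]'; python3 - <<'E'
from rest import *
for n in("side","top"):
    p,d=arm.get_image(n);cv2.imwrite(f"pics/{n}8.png",p[:,:,::-1]);np.save(n+'8.npy',d)
A=cv2.imread('pics/side8.png');B=cv2.imread('pics/top8.png')
cv2.imwrite('pics/c8.png',np.vstack([np.hstack([cv2.resize(x,(400,300)) for x in(A,B)]),np.hstack([cv2.resize(x,(400,300),interpolation=cv2.INTER_CUBIC) for x in(A[230:350,100:260],B[120:240,70:230])])]))
E
python3 meas.py 8
```

```text
clock: 11.3
position: [367.5, 150.6, 273.1]
ee_rot: [-0.181, -0.684, 0.704, -0.064]
contact_force: [0.9, -1.1, -0.2]
gripper_width: 42.6
clock: 11.63
position: [368.4, 69.6, 273.2]
ee_rot: [-0.184, -0.683, 0.704, -0.062]
contact_force: [1.1, 0.3, -0.2]
gripper_width: 42.9
tcp in seat [ -49.35 -214.56  279.99] F [0.83 0.33 0.46]
side 296 deg dx/dy,dx/dz [0.35 2.47] face x at z=60 -3.330822823839657 z [ 61.15  76.46 122.93 124.32] y [-39.35 -37.7  -34.34  38.73  39.4   40.14]
top 329 deg dx/dy,dx/dz [ 0.32 -1.32] face x at z=60 10.257697214037913 z [ -8.4   -5.33 122.83 123.84] y [-39.78 -39.12 -38.57  35.18  38.52  39.51]
```

View pics/c8.png

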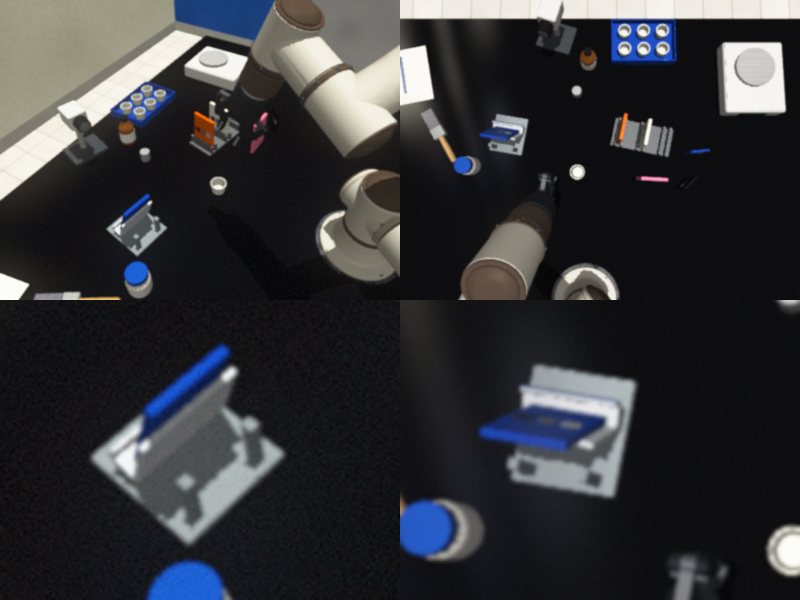

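```bash
python3 - <<'E'
from rest import *
S=frame(np.deg2rad(-10));seat=S@np.array([472.5,349.3,-143.2])
d=np.load('top8.npy');p=cv2.imread('pics/top8.png');h=cv2.cvtColor(p,cv2.COLOR_BGR2HSV).astype(int);q=(cloud('top',d)-seat)@S
m=(h[...,0]>100)&(h[...,0]<135)&(h[...,1]>80)&(abs(q[...,1])<38)&(abs(q[...,0]-10)<4)
for a in range(0,120,12):
    k=m&(q[...,2]>a)&(q[...,2]<a+12);print(a,k.sum(),np.median(q[k][:,0]).round(2) if k.any() else '')
E
```

```text
0 3 10.49
12 28 10.94
24 37 10.75
36 40 10.63
48 25 10.64
60 30 10.51
72 41 10.0
84 47 9.71
96 48 9.49
108 66 9.07
```

```bash
python3 -c "
from bench import arm
print(arm.job_done(), arm.read_state()['clock'])"
```

```text
the job is handed in; nothing more can be done
the job is handed in; nothing more can be done
```

The blue plate is leaning on the rest and let go, and the job is handed in at about 11.7 s of the 42 s. I took the larger blue plate from the rack, left the smaller loose blue one alone, and lowered it onto the gutter floor and backstop under light contact forces of about 12 N or less.

**Last checks after backing away**
- **Position:** The plate is centred from side to side to within about 0.5 mm. Its front face is about 10.3 mm out from the backstop, where a 10 mm plate lying flat would put it.
- **Height:** Its top edge measured about 122 to 123 mm up the backstop, against 120 expected. I put the extra down to my gutter-floor estimate sitting about 2 mm low, because the backstop also measured 77 mm instead of 75.
- **Other plates:** The white and orange plates still stand in their slots, and the robot touches nothing.

**Disagreements**
- **Cameras:** The two differed by about 2.5 mm in depth. I placed the plate using offsets measured within one camera and confirmed contact by force.
- **Lean:** The top camera showed the plate about 1 degree further back than the face, so its lower edge may stand up to about 1 mm off the backstop. I left it there. The same camera already showed 0.6 degrees of this while the plate was held in line with the backstop.

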